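Clear broken glass off the shaker and reload it

TASK

A bottle has broken on the orbital shaker, which has stopped but is still switched on: slide its switch off (towards the robot), then with the scraper wipe all the broken glass off the platform into the steel tray beside it, never touching the glass with the fingers. Stand the scraper back on the middle of its blue mat, stand the racks of tubes that wait on the bench upright on the cleared platform, and only then slide the switch on again (towards the black bar mark). Leave the other things on the bench where they are.

Things in the scene. Friction and masses are not known exactly. Their poses are not given: they have to be found in the camera images.
- platform (a point): middle of the TOP face of the orbital shaker's flat aluminium platform. The platform is a plain slab 200 mm (its x) by 230 mm (its y), 8 mm thick, no rim, top face 85 mm above the bench, fixed (it does not move). Its +y edge overhangs the steel tray; at its -y end, 10 mm beyond the edge, lies the shaker's white control console, 190 x 66 mm, flat top 68 mm above the bench. z is up.
- shaker: the whole shaker (fixed); origin on the bench under the platform's middle, axes parallel to platform
- power (a joint): the shaker's slide switch on the flat top of the console (the middle of its ridge 157 mm towards -y of the platform's middle, and 40 mm when off, 30 mm when on, towards -x): 0 = off (nearer the robot), 0.010 m = on (slid along the shaker's +x, towards the short black bar mark on the console). A sprung detent snaps it to the nearer end; it takes about 3 N to push it past the middle
- ridge (a point): middle of the top of the switch's small ridge, which stands 6 mm above the console top, 8 mm thick along its travel (the shaker's x) and 16 mm wide; the only part of the switch that stands proud; it moves with the switch
- tray: fixed open stainless tray for broken glass, 230 mm (x) by 120 mm (y) by 55 mm high, 3 mm walls and floor, axes parallel to the shaker's; origin under its middle. Its near wall stands about 7 mm under the platform's +y edge, so that what is pushed off that edge falls in
- mat: thin blue-grey bench mat on which the scraper stands, fixed, 80 mm (x) by 150 mm (y) by 2 mm thick; origin under its middle
- scraper: grey hand scraper block with a black rubber underside, 145 to 235 g; origin in the middle of its flat underside, z up when it stands. Block 40 mm (x) by 120 mm (y) by 28 mm high; on it stands an upright grip plate 16 mm thick (x) by 50 mm (y), from 28 to 75 mm above the underside. It stands upright on its own
- glass0: a piece of thick broken amber glass, flat and angular, 22 to 36 mm across and 7 to 9 mm thick, 12 g, lying on the platform; origin in the middle of its underside. 3 to 6 pieces are there (the others are absent)
- glass1: a piece of thick broken amber glass, flat and angular, 22 to 36 mm across and 7 to 9 mm thick, 12 g, lying on the platform; origin in the middle of its underside. 3 to 6 pieces are there (the others are absent)
- glass2: a piece of thick broken amber glass, flat and angular, 22 to 36 mm across and 7 to 9 mm thick, 12 g, lying on the platform; origin in the middle of its underside. 3 to 6 pieces are there (the others are absent)
- glass3: a piece of thick broken amber glass, flat and angular, 22 to 36 mm across and 7 to 9 mm thick, 12 g, lying on the platform; origin in the middle of its underside. 3 to 6 pieces are there (the others are absent)
- glass4: a piece of thick broken amber glass, flat and angular, 22 to 36 mm across and 7 to 9 mm thick, 12 g, lying on the platform; origin in the middle of its underside. 3 to 6 pieces are there (the others are absent)
- glass5: a piece of thick broken amber glass, flat and angular, 22 to 36 mm across and 7 to 9 mm thick, 12 g, lying on the platform; origin in the middle of its underside. 3 to 6 pieces are there (the others are absent)
- rack0: orange rack with two rows of four green-capped tubes, all one rigid piece, 150 to 310 g; origin under its middle. 100 mm (x) by 56 mm (y), tube tops 68 mm up; an upright carrying plate 10 mm thick (y) by 56 mm (x) stands between the rows up to 108 mm. 2 or 3 racks are there
- rack1: orange rack with two rows of four green-capped tubes, all one rigid piece, 150 to 310 g; origin under its middle. 100 mm (x) by 56 mm (y), tube tops 68 mm up; an upright carrying plate 10 mm thick (y) by 56 mm (x) stands between the rows up to 108 mm. 2 or 3 racks are there
- rack2: orange rack with two rows of four green-capped tubes, all one rigid piece, 150 to 310 g; origin under its middle. 100 mm (x) by 56 mm (y), tube tops 68 mm up; an upright carrying plate 10 mm thick (y) by 56 mm (x) stands between the rows up to 108 mm. 2 or 3 racks are there
- reagent: amber reagent bottle, 60 mm diameter, 125 mm high, a bystander; origin under its middle
- scanner: black hand-held barcode scanner lying on the bench, 160 x 50 x 45 mm, a bystander
- timer: white square timer, 62 x 62 x 20 mm, a bystander
- tape: roll of tape, 72 mm diameter, 19 mm high, a bystander
- jar: white jar, 56 mm diameter, 60 mm high, a bystander

How it is judged:
On the way, in this order (a step that is already met when the one before it is completed fails the run):
1. the shaker is switched off while the glass still lies on it (value of joint power below 0.002 m), for 0.2 s.
2. with the switch off, the scraper is in the hand over the platform (value of joint power below 0.002 m and x of scraper in the frame of platform between -0.12 and 0.12 m and y of scraper in the frame of platform between -0.15 and 0.15 m and z of scraper in the frame of platform between -0.005 and 0.05 m and contact force between scraper and the fingers above 1 N), for 0.2 s.
3. with the switch off, all the glass lies in the steel tray (value of joint power below 0.002 m and x of glass0 in the frame of tray between -0.113 and 0.113 m and y of glass0 in the frame of tray between -0.058 and 0.058 m and z of glass0 in the frame of tray between -0.005 and 0.045 m and x of glass1 in the frame of tray between -0.113 and 0.113 m and y of glass1 in the frame of tray between -0.058 and 0.058 m and z of glass1 in the frame of tray between -0.005 and 0.045 m and x of glass2 in the frame of tray between -0.113 and 0.113 m and y of glass2 in the frame of tray between -0.058 and 0.058 m and z of glass2 in the frame of tray between -0.005 and 0.045 m and x of glass3 in the frame of tray between -0.113 and 0.113 m and y of glass3 in the frame of tray between -0.058 and 0.058 m and z of glass3 in the frame of tray between -0.005 and 0.045 m and x of glass4 in the frame of tray between -0.113 and 0.113 m and y of glass4 in the frame of tray between -0.058 and 0.058 m and z of glass4 in the frame of tray between -0.005 and 0.045 m and x of glass5 in the frame of tray between -0.113 and 0.113 m and y of glass5 in the frame of tray between -0.058 and 0.058 m and z of glass5 in the frame of tray between -0.005 and 0.045 m), for 0.2 s.
4. with the switch still off, every rack stands upright on the platform (value of joint power below 0.002 m and x of rack0 in the frame of platform between -0.085 and 0.085 m and y of rack0 in the frame of platform between -0.1 and 0.1 m and z of rack0 in the frame of platform between -0.005 and 0.006 m and angle between each of rack0, rack1, rack2's own z axis and vertical below 0.1 rad and x of rack1 in the frame of platform between -0.085 and 0.085 m and y of rack1 in the frame of platform between -0.1 and 0.1 m and z of rack1 in the frame of platform between -0.005 and 0.006 m and x of rack2 in the frame of platform between -0.085 and 0.085 m and y of rack2 in the frame of platform between -0.1 and 0.1 m and z of rack2 in the frame of platform between -0.005 and 0.006 m), for 0.2 s.
5. the switch is slid on (value of joint power above 0.008 m), for 0.2 s.
At the end, for the whole second after the job is handed in: All glass inside the steel tray; every rack upright on the platform (middle within 85 mm in x, 100 mm in y of its middle, tilt under 0.1 rad); the scraper upright on its mat (middle within 36 mm in x, 45 mm in y of its middle, tilt under 0.12 rad); all at rest; switch above 8 mm (value of joint power above 0.008 m and x of glass0 in the frame of tray between -0.113 and 0.113 m and y of glass0 in the frame of tray between -0.058 and 0.058 m and z of glass0 in the frame of tray between -0.005 and 0.045 m and x of glass1 in the frame of tray between -0.113 and 0.113 m and y of glass1 in the frame of tray between -0.058 and 0.058 m and z of glass1 in the frame of tray between -0.005 and 0.045 m and x of glass2 in the frame of tray between -0.113 and 0.113 m and y of glass2 in the frame of tray between -0.058 and 0.058 m and z of glass2 in the frame of tray between -0.005 and 0.045 m and x of glass3 in the frame of tray between -0.113 and 0.113 m and y of glass3 in the frame of tray between -0.058 and 0.058 m and z of glass3 in the frame of tray between -0.005 and 0.045 m and x of glass4 in the frame of tray between -0.113 and 0.113 m and y of glass4 in the frame of tray between -0.058 and 0.058 m and z of glass4 in the frame of tray between -0.005 and 0.045 m and x of glass5 in the frame of tray between -0.113 and 0.113 m and y of glass5 in the frame of tray between -0.058 and 0.058 m and z of glass5 in the frame of tray between -0.005 and 0.045 m and x of rack0 in the frame of platform between -0.085 and 0.085 m and y of rack0 in the frame of platform between -0.1 and 0.1 m and z of rack0 in the frame of platform between -0.005 and 0.006 m and angle between each of rack0, rack1, rack2's own z axis and vertical below 0.1 rad and linear speed of each of rack0, rack1, rack2, scraper below 0.02 m/s and x of rack1 in the frame of platform between -0.085 and 0.085 m and y of rack1 in the frame of platform between -0.1 and 0.1 m and z of rack1 in the frame of platform between -0.005 and 0.006 m and x of rack2 in the frame of platform between -0.085 and 0.085 m and y of rack2 in the frame of platform between -0.1 and 0.1 m and z of rack2 in the frame of platform between -0.005 and 0.006 m and x of scraper in the frame of mat between -0.036 and 0.036 m and y of scraper in the frame of mat between -0.045 and 0.045 m and z of scraper in the frame of mat between -0.002 and 0.006 m and angle between scraper's own z axis and vertical below 0.12 rad); the robot touches nothing.
It fails at once if the fingers touch the glass (contact force between the fingers and glass0 above 0.3 N or contact force between the fingers and glass1 above 0.3 N or contact force between the fingers and glass2 above 0.3 N or contact force between the fingers and glass3 above 0.3 N or contact force between the fingers and glass4 above 0.3 N or contact force between the fingers and glass5 above 0.3 N).
It fails at once if one of the other things on the bench is moved by more than 30 mm (distance of any of reagent, scanner, timer, tape, jar from where it was at the start of the episode above 0.03 m).
Of glass0, glass1, glass2, glass3, glass4, glass5 only 3 to 6 are there at a start; the rules pass over those that are not, and their reading is None.
Of rack0, rack1, rack2 only 2 to 3 are there at a start; the rules pass over those that are not, and their reading is None.
At some moment in a run one of scraper may be knocked a few centimetres aside while the robot is not near it.
Once in a run the grip may slacken for a moment while it holds something.
It also fails if it takes over 210 s, if anything falls off the work surface, if the arm or the gripper's body presses on something with over 40 N, if the wrist force passes 120 N, or if a joint passes its speed limit or range.

ROBOT

A 6-joint arm with a two-finger parallel gripper is mounted at the origin on the work surface. World frame = base frame: x ahead of the robot, y to its left, z up, the work surface at z = 0. Lengths are in m, angles in rad, forces in N, time in s.
With the tool pointing down it reaches from about 0.425 to 0.925 m from the base axis. Payload 12.5 kg.
Tool frame: the origin (TCP) lies on the centre line of the jaws, within the pads' length; the fingertips stand 22 mm ahead of it and the grasp point (between the pads) lies 3 mm ahead of it; z points along the fingers, y is the line along which they close (so a half turn about z gives the same grasp; the last joint's range is limited). The gripper opens to 85 mm and grips with 20 to 120 N. Pads are 22 mm wide; open, the fingers measure 114 mm over their backs; the gripper's body (76 mm by 85 mm) begins 54 mm behind the grasp point. The pads swing forward as they close: fully open they stand 13 mm farther back than shut.
Start: joints at [1.196, 0.491, 1.559, -0, 1.092, -0.106], TCP at [0.166, 0.603, 0.253] pointing down, gripper open.
Joint ranges: [-3.1, 3.1], [-0.84, 2.19], [0.05, 2.79], [-1.13, 4.28], [0.06, 2.93], [-2.69, 2.69]. Speed limits (rad/s): [2.22, 2.22, 2.79, 3.14, 3.14, 3.14].

INTERFACE

Orientations are given as a rotation vector (axis times angle).
In Python, from plant import robot gives the robot as it stands.
- The arm moves only by the tool send_rows, never from a script. Its argument "targets" is one flat list of numbers, 7 for each row, row after row: the shift along the world's x, y, z scaled (see below), then the turn, a rotation vector about the world's x, y, z scaled (see below), then the closure, from 0 (fully open) to 1 (shut). In form: [tx, ty, tz, ax, ay, az, grip, tx, ty, tz, ax, ay, az, grip, ...]. A call has 1 to 20 rows; each row is the pose to reach, as a shift and turn from the pose commanded when the call began; what a row does not reach only later rows make up. The controller multiplies each number of a shift by 150 mm and each number of a turn by 0.5 rad. A row lasts 1/10 s, in which the tool goes at most 50 mm and 8.59 degrees, less where a joint would pass 70% of its speed; a pose out of reach is approached as far as the arm can. A call with a number of a shift or a turn outside -1 to 1 is refused whole. A call with a gripper value outside its range is refused whole. The fingers move at their own pace and stop on an object; "grip_force" is the grip in N (left out, the last holds). Time passes only in rows, so rows that repeat a pose let the fingers close. It gives the time, the measured TCP pose, the force, the opening and the grip force at its end, in the units of the state.
- robot.get_obs(): the state, without advancing time (a new reading comes with each control period).
- robot.read_camera(name): name is "scene" or "top"; returns the picture (384x512x3 uint8, red, green, blue); there is no depth.
- robot.camera_info(name): a dict with "fx", "fy", "cx", "cy" (pixels), "R" (3x3) and "t" (3): a world point X has camera coordinates R X + t. Camera axes: x right, y down, z forward; pixel columns grow to the right and rows downward; lengths in m; the calibration is good to about 2 mm. A picture is of the moment at which its call begins. camera_info takes no time and is no camera call.
- robot.close_job(): hands the job in; it is judged then, once.
The state is a dict: "t": time; "joint_positions": joint angles; "qvel": joint speeds; "tau": joint torques, N m; "eef_pos": TCP position; "tool_rot": TCP orientation; "ft_force": force on the tool from outside, world axes, zero at the start; "ft_torque": the same for the moment, N m; "opening": finger opening in m; "finger_force": force on a finger pad.
Only numpy, scipy, OpenCV 4.12 (cv2) and the standard library are available. Lean on these libraries where they do the work, as an engineer would, in place of code of your own. Each camera call takes 0.05 s, during which the arm holds its last target. There are 200 camera calls.

## Working session

There is one attempt and no reset: what is moved stays moved. The work goes in short steps, Python scripts to look and compute and a tool call to move; the robot and the scene stay as the last step left them, time stands still between calls to the robot, and variables do not carry over. Pictures are saved under pics/ and viewed, at most 14 in all, crops included, and the job is handed in when it is done.

Besides the shell and the picture viewer there is one more tool, called after "Emit:" in YAML: its name, and indented under it one key for each argument. send_rows: Moves the arm, as the interface text tells. Shifts and turns lie within -1 to 1; 1 stands for 150 mm of shift or 0.5 rad of turn. Its arguments: {"type":"object","properties":{"targets":{"type":"array","items":{"type":"number"}},"grip_force":{"type":"number"}},"required":["targets"]}

```bash
ls; mkdir -p pics; python3 - <<'E'
from plant import robot
import cv2
for n in ("top","scene"):
    im=robot.read_camera(n); cv2.imwrite(f"pics/{n}0.png",cv2.resize(im[:,:,::-1],(800,600),interpolation=cv2.INTER_CUBIC))
    import numpy as np
    np.save(f"{n}0.npy",im)
    print(n,robot.camera_info(n))
o=robot.get_obs();print(o)
E
```

```text
pics
top {'fx': 497.6787484002223, 'fy': 497.6787484002223, 'cx': 258.2432702849051, 'cy': 196.1029956793294, 'R': array([[ 0.01781436, -0.99981357,  0.00744833],
       [-0.99756603, -0.01827561, -0.06729049],
       [ 0.06741407, -0.00623146, -0.99770562]]), 't': array([0.05641393, 0.51180334, 1.37888159])}
scene {'fx': 400.8143765522786, 'fy': 400.8143765522786, 'cx': 254.95708310148714, 'cy': 196.2352328054851, 'R': array([[ 0.78929496,  0.61394832, -0.00899575],
       [ 0.39357356, -0.51711671, -0.76005931],
       [-0.47128899,  0.5963705 , -0.64979144]]), 't': array([-0.46534454, -0.09368804,  1.52193534])}
{'t': 0.1, 'joint_positions': array([ 1.19640932e+00,  4.91506199e-01,  1.55936562e+00,  2.99169383e-05,
        1.09170231e+00, -1.05612771e-01]), 'qvel': array([ 0.00026466, -0.0013105 , -0.00227527,  0.0004036 ,  0.00176999,
       -0.00092521]), 'tau': array([ 2.97592574e-03, -6.19440436e+01, -2.62027216e+01, -1.37953712e-04,
        2.90746415e-03, -6.36208006e-05]), 'eef_pos': array([0.16588759, 0.60241134, 0.25278975]), 'tool_rot': array([-4.20906664e-01, -3.11300690e+00,  1.48748569e-03]), 'ft_force': array([ 0.19149146, -0.39078374,  0.03156344]), 'ft_torque': array([-0.03100522, -0.00051597,  0.03451408]), 'finger_force': 0.0, 'opening': 0.08538690433783759}
```

View pics/top0.png

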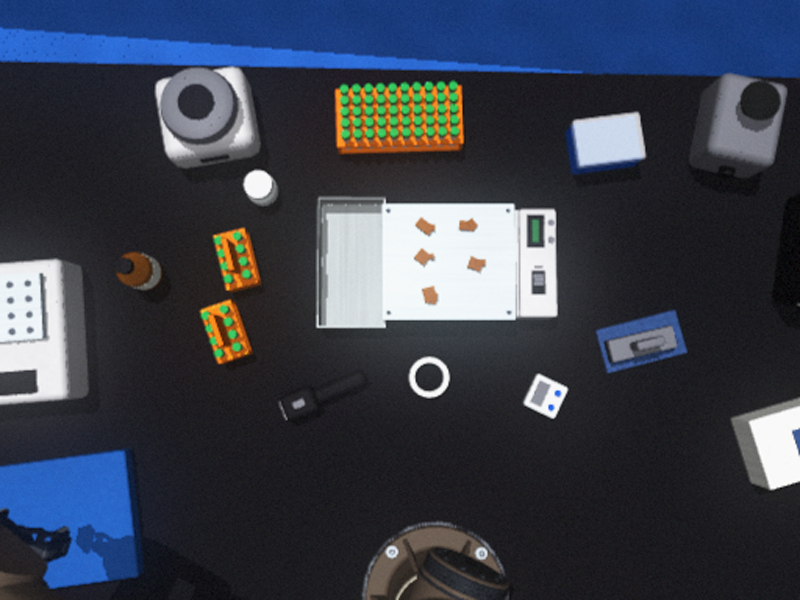

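View pics/scene0.png

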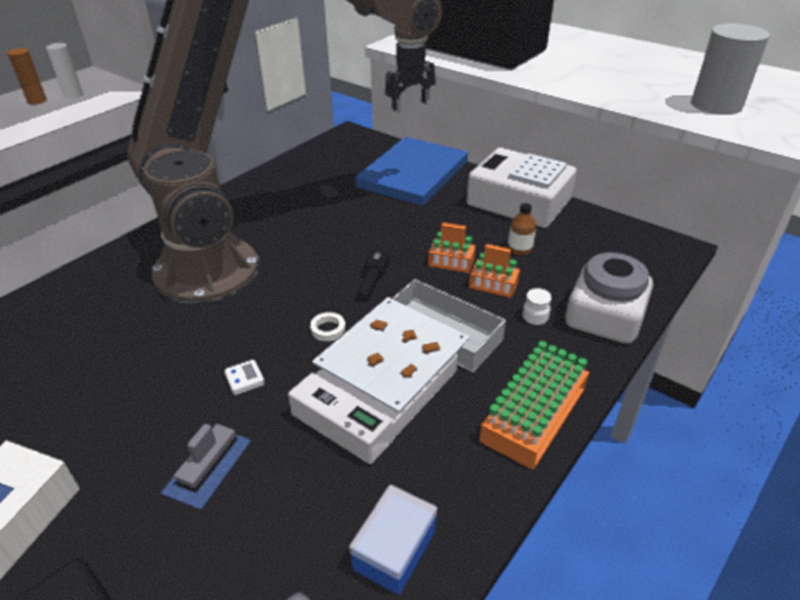

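The top view shows the platform at px (383–517, 204–319), with the tray to its left and the console to its right. Five glass pieces lie on the platform. There are two racks, at (237,260) and (226,331), and the scraper is on its mat at (642,342). The scene view agrees with this.

```bash
cat > h.py <<'E'
import numpy as np, cv2
from plant import robot
def cast(cam,px,z):
    c=robot.camera_info(cam); px=np.atleast_2d(np.asarray(px,float))
    d=np.c_[(px[:,0]-c["cx"])/c["fx"],(px[:,1]-c["cy"])/c["fy"],np.ones(len(px))]@c["R"]
    o=-c["R"].T@c["t"]; return (o+d*((z-o[2])/d[:,2])[:,None])
def proj(cam,X):
    c=robot.camera_info(cam); p=np.atleast_2d(X)@c["R"].T+c["t"]
    return np.c_[c["fx"]*p[:,0]/p[:,2]+c["cx"],c["fy"]*p[:,1]/p[:,2]+c["cy"]]
def blobs(mask,amin,box=None):
    m=mask.astype(np.uint8)
    if box: k=np.zeros_like(m); k[box[1]:box[3],box[0]:box[2]]=1; m=m*k
    cs,_=cv2.findContours(m,cv2.RETR_EXTERNAL,cv2.CHAIN_APPROX_NONE)
    return [c for c in cs if cv2.contourArea(c)>=amin]
def cen(c):
    M=cv2.moments(c); return (M["m10"]/M["m00"],M["m01"]/M["m00"])
def rectw(cam,c,z):
    w=cast(cam,c[:,0,:],z)[:,:2].astype(np.float32); r=cv2.minAreaRect(w*1000); return r
def hsv(im): return cv2.cvtColor(im,cv2.COLOR_RGB2HSV)
E
python3 - <<'E'
from h import *
np.set_printoptions(precision=4,suppress=True)
im=np.load("top0.npy"); H=hsv(im); h,s,v=H[...,0].astype(int),H[...,1].astype(int),H[...,2].astype(int)
print("cam",-robot.camera_info("top")["R"].T@robot.camera_info("top")["t"])
print(im[150,[200,215,230,243,246,250,300,325,330,332,334,340]].tolist())
bx=lambda *a:[int(q/1.5625) for q in a]
m=(s<60)&(v>190)
for c in blobs(m,300,bx(375,190,570,330)): print("plat?",cv2.contourArea(c),rectw("top",c,.085),cv2.boundingRect(c))
gl=(h<20)&(s>80)&(v>80)
for c in blobs(gl,20,bx(385,205,515,320)): print("glass",cast("top",cen(c),.093)[0,:2],rectw("top",c,.093))
gr=(h>40)&(h<85)&(s>80)&(v>70)
for b in (bx(200,220,265,295),bx(190,295,255,370)):
    for c in blobs(gr,3,b): print("cap",cv2.contourArea(c),cast("top",cen(c),.068)[0,:2])
    for c in blobs(gl|gr,60,b): print("rack",rectw("top",c,.05))
mt=(h>100)&(h<130)&(s>100)&(v>60)
for c in blobs(mt,60,bx(585,300,700,380)): print("mat",rectw("top",c,.002))
sc=(s<90)&(v>60)
for c in blobs(sc,60,bx(600,310,685,375)): print("scr",cv2.contourArea(c),rectw("top",c,.028))
t=im[int(185/1.5625):int(385/1.5625),int(310/1.5625):int(700/1.5625)]
cv2.imwrite("pics/crop1.png",cv2.resize(t[:,:,::-1],(800,int(800*t.shape[0]/t.shape[1])),interpolation=cv2.INTER_CUBIC)); print(t.shape)
E
```

```text
cam [0.4166 0.0743 1.4097]
[[44, 47, 48], [214, 220, 224], [211, 219, 220], [210, 217, 220], [244, 248, 249], [244, 248, 249], [238, 244, 248], [238, 245, 248], [236, 236, 239], [182, 184, 187], [240, 240, 241], [64, 93, 79]]
plat? 8298.5 ((582.9903564453125, -38.65899658203125), (218.18531799316406, 309.86468505859375), 1.1621730327606201) (240, 128, 117, 82)
glass [0.5265 0.0222] ((526.3129272460938, 21.917407989501953), (26.443782806396484, 21.274471282958984), 14.925363540649414)
glass [ 0.5815 -0.0553] ((581.2029418945312, -54.813995361328125), (25.86002540588379, 18.080087661743164), 81.54914093017578)
glass [0.5921 0.0352] ((591.8756103515625, 33.68970489501953), (22.657615661621094, 22.658260345458984), 46.20849609375)
glass [ 0.6478 -0.0404] ((648.4799194335938, -40.274208068847656), (18.885818481445312, 26.743831634521484), 0.7436030507087708)
glass [0.6445 0.0326] ((643.9971313476562, 32.580772399902344), (30.687923431396484, 17.549654006958008), 59.84307098388672)
cap 19.5 [0.5506 0.3722]
cap 17.0 [0.5593 0.3399]
cap 13.0 [0.5723 0.3802]
cap 18.5 [0.5815 0.3462]
cap 12.5 [0.5949 0.3868]
cap 19.0 [0.6031 0.3525]
cap 14.0 [0.6172 0.3925]
cap 16.5 [0.6252 0.3579]
rack ((587.0359497070312, 361.7203674316406), (105.79906463623047, 64.43082427978516), 15.646496772766113)
cap 20.0 [0.4219 0.3844]
cap 19.0 [0.4338 0.3522]
cap 13.5 [0.4423 0.3941]
cap 18.0 [0.4549 0.3611]
cap 12.5 [0.4636 0.4026]
cap 19.0 [0.4763 0.3692]
cap 14.0 [0.4862 0.4095]
cap 14.0 [0.4978 0.3769]
rack ((460.7307434082031, 377.15380859375), (103.44593811035156, 65.81794738769531), 20.869770050048828)
mat ((457.4010009765625, -365.22821044921875), (83.54378509521484, 152.7579803466797), 15.696678161621094)
scr 584.0 ((452.12725830078125, -358.6191711425781), (40.93891906738281, 121.00682830810547), 14.473451614379883)
(128, 250, 3)
```

View pics/crop1.png

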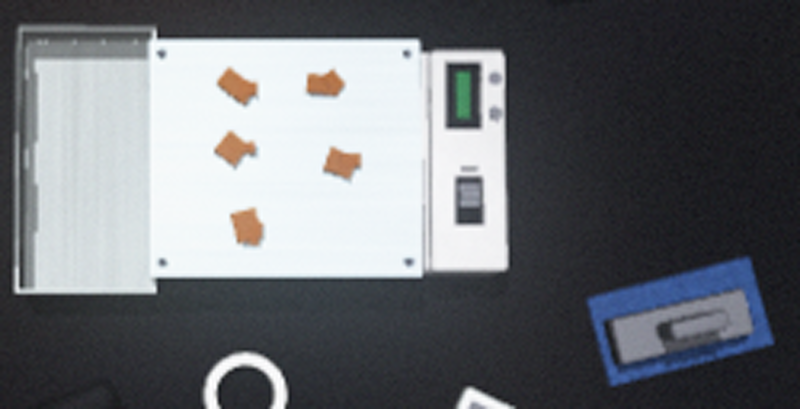

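```bash
python3 - <<'E'
from h import *
np.set_printoptions(precision=4,suppress=True)
im=np.load("top0.npy"); v=im.min(axis=2)
k=np.zeros_like(v); k[:,240:331]=1
for c in blobs((v>228)&(k>0),2000,(243,120,331,215)): print("plat",rectw("top",c,.085),cv2.boundingRect(c))
for c in blobs((v>190),500,(331,120,365,215)): print("cons",rectw("top",c,.068),cv2.boundingRect(c))
g=im.mean(axis=2).astype(int)
print(g[165:192,338:354])
print(cast("top",[[344.9,177.4]],.074))
t0=(np.array([[150,40],[422,40],[425,276],[152,278]])/3.2+[198,118])-.3
print(cast("top",t0,.085))
E
```

```text
plat ((586.1231689453125, -11.456306457519531), (194.26434326171875, 228.8820343017578), 1.1061303615570068) (245, 131, 86, 73)
cons ((589.7346801757812, -162.959716796875), (183.7666473388672, 65.53290557861328), 0.45650723576545715) (331, 134, 25, 68)
[[243 243 241 241 242 241 241 241 242 240 240 241 239 239 238 238]
 [242 243 243 242 242 241 242 241 241 241 241 240 240 240 238 239]
 [243 243 243 242 243 244 242 242 240 241 241 241 240 240 240 239]
 [243 243 243 243 243 243 242 241 241 241 241 241 242 241 240 240]
 [244 245 244 242 235 234 233 234 232 236 243 241 242 241 240 241]
 [245 245 244 237 180 171 173 169 176 212 242 241 241 239 239 239]
 [244 244 244 238 192 186 182 185 191 224 241 242 241 240 240 239]
 [244 242 234 229 229 228 227 228 227 227 232 241 240 241 241 240]
 [244 237 184 137 131 134 132 134 131 132 171 236 241 241 239 241]
 [245 237 146  73  78  78  79  76  73  74 123 222 242 242 241 240]
 [245 237 147  98 120 119 120 119 119 111 128 224 243 242 241 240]
 [245 237 154 125 160 151 152 152 151 135 131 224 242 242 241 241]
 [244 236 152 118 150 146 146 146 147 138 
[... 400 characters left out ...]
6 101 194 243 244 244 243]
 [245 235 148  71  72  71  70  66  67  69  97 193 242 242 242 243]
 [245 238 146  71  70  69  70  67  66  65  97 196 242 242 242 242]
 [244 235 147  73  69  73  69  66  67  66  99 196 242 243 241 242]
 [244 235 150  76  66  70  64  66  69  71  98 194 242 242 241 242]
 [244 238 209 186 182 182 185 184 180 183 189 220 243 241 242 241]
 [244 244 244 244 244 244 243 242 243 242 242 241 242 242 241 241]
 [244 244 244 243 244 243 243 242 243 243 243 241 242 241 241 240]
 [242 243 243 243 243 244 244 243 242 243 242 242 242 241 242 241]]
[[ 0.5618 -0.1671  0.074 ]]
[[ 0.6832  0.106   0.085 ]
 [ 0.6876 -0.123   0.085 ]
 [ 0.4887 -0.1271  0.085 ]
 [ 0.4829  0.1004  0.085 ]]
```

Emit:
send_rows:
  targets: [1,-0.857,0,0,0,-0.855,0.65,1,-0.857,0,0,0,-0.855,0.65,1,-0.857,0,0,0,-0.855,0.65,1,-0.857,0,0,0,-0.855,0.65,1,-0.857,0,0,0,-0.855,0.65,1,-0.857,0,0,0,-0.855,0.65,1,-0.857,0,0,0,-0.855,0.65]
  grip_force: 30

```text
t: 0.8
eef_pos: [0.3154, 0.4745, 0.2532]
tool_rot: [-1.071, -2.953, 0.0]
ft_force: [-0.1, -0.1, -0.4]
opening: 0.0301
finger_force: 0.0
```

Emit:
send_rows:
  targets: [1,-0.857,0,0,0,-0.855,0.65,1,-0.857,0,0,0,-0.855,0.65,1,-0.857,0,0,0,-0.855,0.65,1,-0.857,0,0,0,-0.855,0.65,1,-0.857,0,0,0,-0.855,0.65,1,-0.857,0,0,0,-0.855,0.65,1,-0.857,0,0,0,-0.855,0.65]

```text
t: 1.5
eef_pos: [0.4648, 0.3467, 0.2532]
tool_rot: [-1.671, -2.66, 0.0]
ft_force: [0.0, -0.0, -0.3]
opening: 0.03
finger_force: 0.0
```

Emit:
send_rows:
  targets: [0.62,-0.857,0,0,0,-0.855,0.65,0.62,-0.857,0,0,0,-0.855,0.65,0.62,-0.857,0,0,0,-0.855,0.65,0.62,-0.857,0,0,0,-0.855,0.65,0.62,-0.857,0,0,0,-0.855,0.65,0.62,-0.857,0,0,0,-0.855,0.65,0.62,-0.857,0,0,0,-0.855,0.65]

```text
t: 2.2
eef_pos: [0.5579, 0.2187, 0.2535]
tool_rot: [-2.196, -2.246, -0.0]
ft_force: [0.2, 0.5, 0.1]
opening: 0.0298
finger_force: 0.0
```

Emit:
send_rows:
  targets: [0,-0.857,0,0,0,0,0.65,0,-0.857,0,0,0,0,0.65,0,-0.857,0,0,0,0,0.65,0,-0.857,0,0,0,0,0.65,0,-0.857,0,0,0,0,0.65]

```text
t: 2.7
eef_pos: [0.5587, 0.0892, 0.2536]
tool_rot: [2.199, 2.243, 0.001]
ft_force: [-0.8, -0.7, 0.0]
opening: 0.0303
finger_force: 0.0
```

Emit:
send_rows:
  targets: [0,-0.857,0,0,0,0,0.65,0,-0.857,0,0,0,0,0.65,0,-0.857,0,0,0,0,0.65,0,-0.857,0,0,0,0,0.65,0,-0.857,0,0,0,0,0.65]

```text
t: 3.2
eef_pos: [0.5591, -0.039, 0.2533]
tool_rot: [-2.199, -2.244, -0.0]
ft_force: [-0.4, -0.1, -0.4]
opening: 0.0298
finger_force: 0.0
```

Emit:
send_rows:
  targets: [0,-0.857,0,0,0,0,0.65,0,-0.857,0,0,0,0,0.65,0,-0.857,0,0,0,0,0.65,0,-0.857,0,0,0,0,0.65,0,-0.857,0,0,0,0,0.65]

```text
t: 3.7
eef_pos: [0.5593, -0.1672, 0.2532]
tool_rot: [-2.198, -2.244, -0.0]
ft_force: [-0.4, 0.6, 0.2]
opening: 0.0297
finger_force: 0.0
```

Emit:
send_rows:
  targets: [0,0,-0.4,0,0,0,0.65,0,0,-0.8,0,0,0,0.65,0,0,-1,0,0,0,0.65,0,0,-1,0,0,0,0.65,0,0,-1,0,0,0,0.65]

```text
t: 4.2
eef_pos: [0.5596, -0.1672, 0.1041]
tool_rot: [-2.197, -2.245, 0.0]
ft_force: [-0.2, -0.3, 0.6]
opening: 0.0298
finger_force: 0.0
```

Emit:
send_rows:
  targets: [0,0,-0.03,0,0,0,0.65,0,0,-0.06,0,0,0,0.65,0,0,-0.06,0,0,0,0.65]

```text
t: 4.5
eef_pos: [0.5593, -0.1687, 0.0954]
tool_rot: [2.198, 2.242, 0.001]
ft_force: [0.4, 0.1, -1.0]
opening: 0.0299
finger_force: 0.0
```

Emit:
send_rows:
  targets: [0,0,-0.008,0,0,0,0.65,0,0,-0.014,0,0,0,0.65,0,0,-0.014,0,0,0,0.65]

```text
t: 4.8
eef_pos: [0.559, -0.1688, 0.0923]
tool_rot: [2.2, 2.243, 0.0]
ft_force: [0.3, -0.1, -0.6]
opening: 0.0297
finger_force: 0.0
```

Emit:
send_rows:
  targets: [0,0,-0.008,0,0,0,0.65,0,0,-0.013,0,0,0,0.65,0,0,-0.013,0,0,0,0.65]

```text
t: 5.1
eef_pos: [0.5589, -0.1687, 0.0901]
tool_rot: [-2.2, -2.243, 0.0]
ft_force: [0.6, -0.1, 0.2]
opening: 0.03
finger_force: 0.0
```

```bash
python3 - <<'E'
from h import *
im=robot.read_camera("scene"); t=im[225:300,170:270]
cv2.imwrite("pics/s1.png",cv2.resize(t[:,:,::-1],(800,600),interpolation=cv2.INTER_CUBIC))
print(robot.get_obs()["ft_force"],robot.get_obs()["eef_pos"])
E
```

```text
[-0.62672545 -0.70739354 -0.27847106] [ 0.55893517 -0.16872715  0.090183  ]
```

View pics/s1.png

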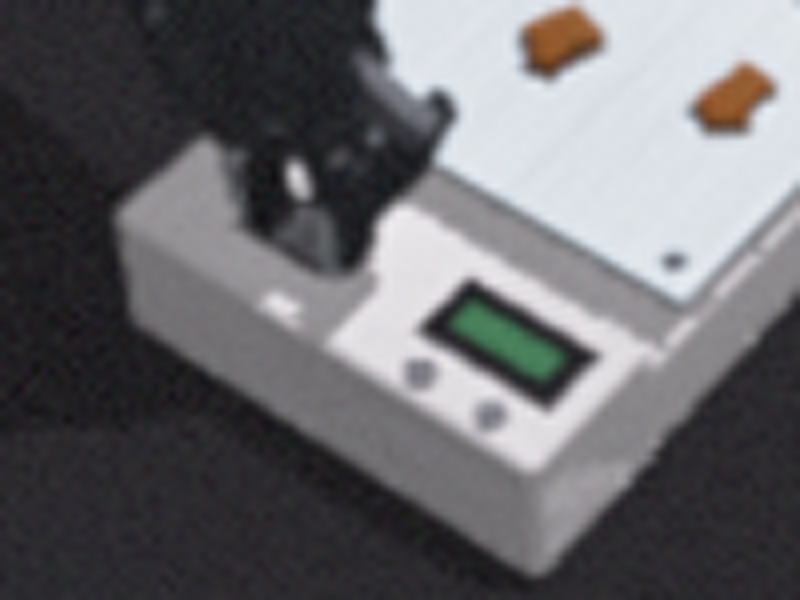

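The fingers now straddle the ridge, just above the console.

Emit:
send_rows:
  targets: [-0.03,0,0,0,0,0,0.65,-0.06,0,0,0,0,0,0.65,-0.08,0,0,0,0,0,0.65,-0.09,0,0,0,0,0,0.65]

```text
t: 5.55
eef_pos: [0.5453, -0.1688, 0.0903]
tool_rot: [2.2, 2.242, 0.0]
ft_force: [2.4, -0.0, -1.9]
opening: 0.0297
finger_force: 1.0
```

Emit:
send_rows:
  targets: [-0.01,0,0,0,0,0,0.65,-0.02,0,0,0,0,0,0.65,-0.03,0,0,0,0,0,0.65,-0.04,0,0,0,0,0,0.65]

```text
t: 5.95
eef_pos: [0.5392, -0.1687, 0.0903]
tool_rot: [-2.199, -2.243, 0.0]
ft_force: [0.2, 0.5, -0.4]
opening: 0.0295
finger_force: 0.0
```

Emit:
send_rows:
  targets: [0,0,0,0,0,0,0.65,0,0,0,0,0,0,0.65]

```text
t: 6.15
eef_pos: [0.5394, -0.1687, 0.0903]
tool_rot: [2.2, 2.243, 0.0]
ft_force: [0.1, 0.7, 0.6]
opening: 0.0299
finger_force: 0.0
```

Emit:
send_rows:
  targets: [0.03,0,0.2,0,0,0,0.65,0.03,0,0.5,0,0,0,0.5,0.03,0,0.8,0,0,0,0,0,-0.5,1,0,0,0,0,0,-1,1,0,0,0.2,0,0,-1,1,0,0,0.4,0,0,-1,1,0,0,0.46,0]

```text
t: 6.85
eef_pos: [0.5391, -0.3236, 0.2408]
tool_rot: [1.926, 2.479, -0.001]
ft_force: [-0.5, 1.3, -0.7]
opening: 0.0853
finger_force: 0.0
```

```bash
python3 - <<'E'
from h import *
im=robot.read_camera("top"); np.save("t2.npy",im); t=im[115:265,315:515]
cv2.imwrite("pics/t2.png",cv2.resize(t[:,:,::-1],(800,600),interpolation=cv2.INTER_CUBIC))
o=robot.get_obs();print(o["eef_pos"],o["tool_rot"])
E
```

```text
[ 0.53897761 -0.32195351  0.24033191] [ 1.92697034e+00  2.47999909e+00 -2.79700312e-04]
```

View pics/t2.png

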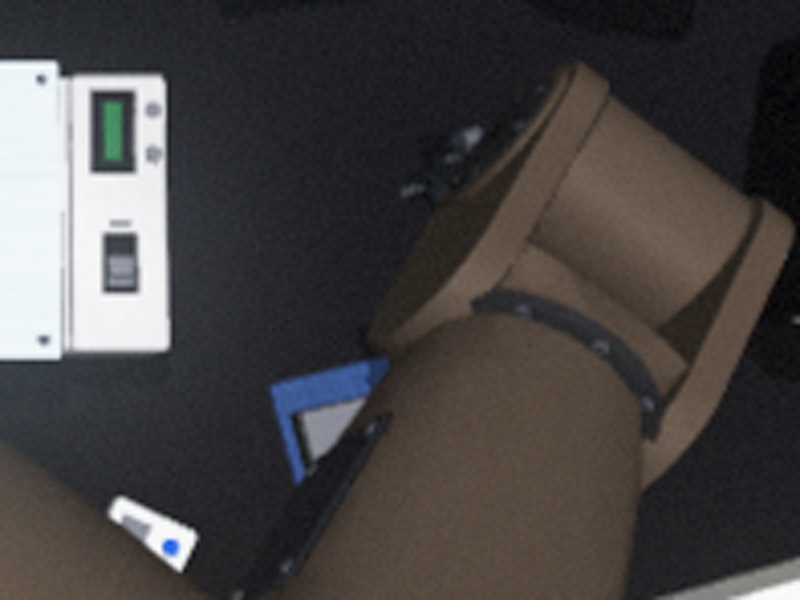

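Switch is off (the ridge at (121,262) has a gap above it). The scraper is still on its mat.

```bash
python3 - <<'E'
from h import *
np.set_printoptions(precision=4,suppress=True)
print(cast("top",[[700/3.2+197.7,326/3.2+117.7]],.075))
# predicted plate-top corners for block estimate, vs crop px
for c,a in (((.4521,-.3586),14.5),):
    a=np.radians(a);R=np.array([[np.cos(a),-np.sin(a)],[np.sin(a),np.cos(a)]])
    P=np.array([[8,25],[8,-25],[-8,-25],[-8,25]])/1e3@R.T+c
    print((proj("top",np.c_[P,[.075]*4])-[197.7,117.7])*3.2)
    P=np.array([[20,60],[20,-60],[-20,-60],[-20,60]])/1e3@R.T+c
    print((proj("top",np.c_[P,[.028]*4])-[197.7,117.7])*3.2)
E
python3 - <<'E'
import cv2
im=cv2.imread("pics/crop1.png")[240:409,560:800]
cv2.imwrite("pics/crop2.png",cv2.resize(im,(800,563)))
E
```

```text
[[ 0.4514 -0.36    0.075 ]]
[[667.1891 322.7912]
 [724.6625 308.9164]
 [729.5101 327.4567]
 [671.9971 341.3579]]
[[608.3564 319.9429]
 [741.5875 287.8131]
 [753.3268 332.553 ]
 [619.8732 364.8312]]
```

View pics/crop2.png

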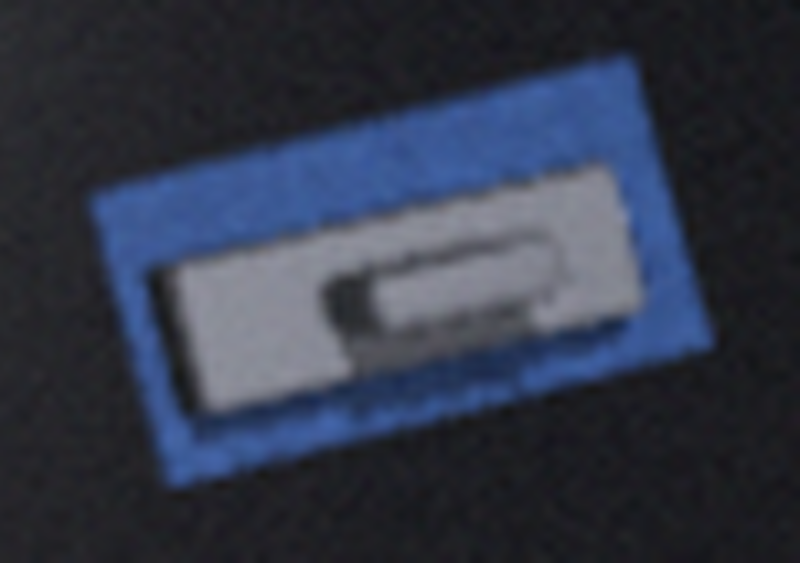

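Emit:
send_rows:
  targets: [-0.3,-0.13,0,0,0,0,0,-0.58,-0.263,0,0,0,0,0,-0.58,-0.263,0,0,0,0,0,-0.58,-0.263,0,0,0,0,0,-0.58,-0.263,0,0,0,0,0]

```text
t: 7.4
eef_pos: [0.4532, -0.3576, 0.2403]
tool_rot: [1.927, 2.481, 0.0]
ft_force: [0.2, -0.5, 0.0]
opening: 0.0853
finger_force: 0.0
```

Emit:
send_rows:
  targets: [0,0,-0.2,0,0,0,0,0,0,-0.4,0,0,0,0,0,0,-0.6,0,0,0,0,0,0,-0.6,0,0,0,0]

```text
t: 7.8
eef_pos: [0.4524, -0.3563, 0.147]
tool_rot: [-1.922, -2.477, -0.001]
ft_force: [-0.2, 1.1, -0.3]
opening: 0.0853
finger_force: 0.0
```

Emit:
send_rows:
  targets: [0,-0.01,-0.2,0,0,0,0,0,-0.01,-0.4,0,0,0,0,0,-0.01,-0.55,0,0,0,0,0,-0.01,-0.58,0,0,0,0,0,-0.01,-0.58,0,0,0,0]

```text
t: 8.3
eef_pos: [0.4532, -0.3596, 0.0639]
tool_rot: [1.927, 2.481, 0.0]
ft_force: [0.3, -0.6, -0.3]
opening: 0.0853
finger_force: 0.0
```

Emit:
send_rows:
  targets: [0,0,0,0,0,0,1,0,0,0,0,0,0,1,0,0,0,0,0,0,1,0,0,0,0,0,0,1,0,0,0,0,0,0,1,0,0,0,0,0,0,1,0,0,0,0,0,0,1,0,0,0,0,0,0,1]
  grip_force: 90

```text
t: 9.1
eef_pos: [0.4526, -0.3598, 0.0637]
tool_rot: [1.928, 2.48, 0.0]
ft_force: [-1.4, 1.1, 5.4]
opening: 0.0148
finger_force: 87.9
```

Emit:
send_rows:
  targets: [0,0,0.1,0,0,0,1,0,0,0.3,0,0,0,1,0,0,0.5,0,0,0,1,0,0,0.7,0,0,0,1,0,0,0.9,0,0,0,1,0,0,1,0,0,0,1]

```text
t: 9.7
eef_pos: [0.4527, -0.3599, 0.2156]
tool_rot: [1.926, 2.479, -0.0]
ft_force: [1.1, 1.3, -2.8]
opening: 0.0149
finger_force: 88.0
```

Emit:
send_rows:
  targets: [0.1,0.14,0,0,0,0.22,1,0.19,0.29,0,0,0,0.45,1,0.29,0.44,0,0,0,0.67,1,0.382,0.58,0,0,0,0.893,1,0.382,0.58,0,0,0,0.893,1]

```text
t: 10.2
eef_pos: [0.5107, -0.2705, 0.213]
tool_rot: [-1.323, -2.849, -0.001]
ft_force: [0.2, -0.4, -1.5]
opening: 0.0153
finger_force: 88.1
```

Emit:
send_rows:
  targets: [0.1,0.14,0,0,0,0.22,1,0.19,0.29,0,0,0,0.45,1,0.29,0.44,0,0,0,0.67,1,0.382,0.58,0,0,0,0.893,1,0.382,0.58,0,0,0,0.893,1]

```text
t: 10.7
eef_pos: [0.5678, -0.1841, 0.2129]
tool_rot: [-0.662, -3.071, -0.001]
ft_force: [0.1, -0.4, -2.3]
opening: 0.0152
finger_force: 88.3
```

Emit:
send_rows:
  targets: [0.1,0.14,0,0,0,0.22,1,0.19,0.29,0,0,0,0.45,1,0.29,0.44,0,0,0,0.67,1,0.382,0.58,0,0,0,0.893,1,0.382,0.58,0,0,0,0.893,1,0.382,0.58,0,0,0,0.893,1]

```text
t: 11.3
eef_pos: [0.6239, -0.0993, 0.2129]
tool_rot: [0.024, -3.141, 0.0]
ft_force: [-0.1, -0.9, -1.8]
opening: 0.0151
finger_force: 88.4
```

```bash
python3 - <<'E'
from h import *
a=robot.read_camera("top")[115:265,225:425];b=robot.read_camera("scene")[150:300,150:350]
cv2.imwrite("pics/t3.png",cv2.resize(np.hstack([a,b])[:,:,::-1],(800,300),interpolation=cv2.INTER_CUBIC))
o=robot.get_obs();print(o["eef_pos"],o["tool_rot"],o["opening"])
E
```

```text
[ 0.62377225 -0.0998247   0.21313082] [ 2.33577819e-02 -3.14092840e+00  3.26996177e-05] 0.015159235616575456
```

View pics/t3.png

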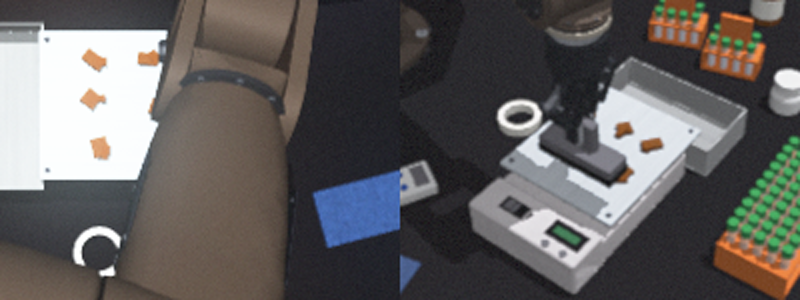

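The scraper is held level above the -y end of the platform. Its edge is behind the glass.

Emit:
send_rows:
  targets: [0,0,-0.1,0,0,0,1,0,0,-0.2,0,0,0,1,0,0,-0.3,0,0,0,1,0,0,-0.38,0,0,0,1,0,0,-0.42,0,0,0,1,0,0,-0.433,0,0,0,1,0,0,-0.433,0,0,0,1]

```text
t: 12.1
eef_pos: [0.6244, -0.0989, 0.1485]
tool_rot: [-0.028, 3.141, 0.0]
ft_force: [-0.1, 0.4, -1.8]
opening: 0.0153
finger_force: 88.4
```

Emit:
send_rows:
  targets: [0,0.067,0,0,0,0,1,-0.002,0.133,0,0,0,0,1,-0.004,0.2,0,0,0,0,1,-0.005,0.267,0,0,0,0,1,-0.006,0.333,0,0,0,0,1,-0.008,0.4,0,0,0,0,1,-0.009,0.467,0,0,0,0,1,-0.01,0.533,0,0,0,0,1,-0.011,0.6,0,0,0,0,1,-0.013,0.667,0,0,0,0,1,-0.014,0.733,0,0,0,0,1,-0.015,0.8,0,0,0,0,1,-0.017,0.867,0,0,0,0,1,-0.018,0.933,0,0,0,0,1,-0.02,1,0,0,0,0,1]

```text
t: 13.6
eef_pos: [0.6213, 0.0522, 0.1483]
tool_rot: [0.029, -3.141, -0.0]
ft_force: [-0.7, -0.7, -2.2]
opening: 0.0147
finger_force: 88.2
```

Emit:
send_rows:
  targets: [0,0.067,0,0,0,0,1,0,0.133,0,0,0,0,1,0,0.2,0,0,0,0,1,0,0.267,0,0,0,0,1,-0.006,0.333,0,0,0,0,1,-0.008,0.4,0,0,0,0,1,-0.008,0.4,0,0,0,0,1,-0.008,0.4,0,0,0,0,1]

```text
t: 14.4
eef_pos: [0.6202, 0.1115, 0.1483]
tool_rot: [-0.029, 3.141, 0.0]
ft_force: [0.2, -0.5, -0.7]
opening: 0.0148
finger_force: 88.3
```

```bash
python3 - <<'E'
from h import *
a=robot.read_camera("top")[115:265,185:385];b=robot.read_camera("scene")[150:300,150:350]
cv2.imwrite("pics/t4.png",cv2.resize(np.hstack([a,b])[:,:,::-1],(800,300),interpolation=cv2.INTER_CUBIC))
o=robot.get_obs();print(o["eef_pos"],o["tool_rot"],o["opening"])
E
```

```text
[0.62019814 0.11103194 0.14834304] [-2.83194520e-02  3.14145026e+00 -1.81453675e-05] 0.014806598945483609
```

View pics/t4.png

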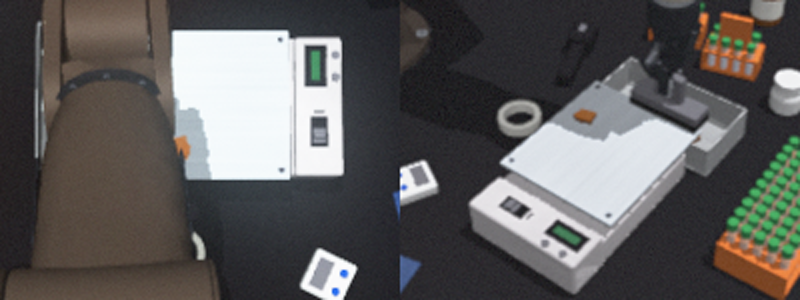

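Pass A cleared everything in its lane, leaving one piece at the near side (585,117).

Emit:
send_rows:
  targets: [0,0,0.15,0,0,0,1,0,0,0.3,0,0,0,1,0,0,0.4,0,0,0,1,-0.14,-0.25,0.4,0,0,0,1,-0.28,-0.5,0.4,0,0,0,1,-0.42,-0.75,0.4,0,0,0,1,-0.56,-1,0.4,0,0,0,1,-0.56,-1,0.4,0,0,0,1,-0.56,-1,0.4,0,0,0,1,-0.56,-1,0.4,0,0,0,1]

```text
t: 15.5
eef_pos: [0.5366, -0.0385, 0.2084]
tool_rot: [-0.028, 3.141, 0.0]
ft_force: [-0.1, 1.1, -1.5]
opening: 0.0153
finger_force: 88.5
```

```bash
python3 - <<'E'
from h import *
a=robot.read_camera("top")[115:265,185:385];b=robot.read_camera("scene")[150:300,150:350]
cv2.imwrite("pics/t5.png",cv2.resize(np.hstack([a,b])[:,:,::-1],(800,300),interpolation=cv2.INTER_CUBIC))
o=robot.get_obs();print(o["eef_pos"],o["tool_rot"],o["opening"])
E
```

```text
[ 0.5365828  -0.03795059  0.20828285] [-3.01933575e-02  3.14123542e+00  2.47302584e-04] 0.015022754800220871
```

View pics/t5.png

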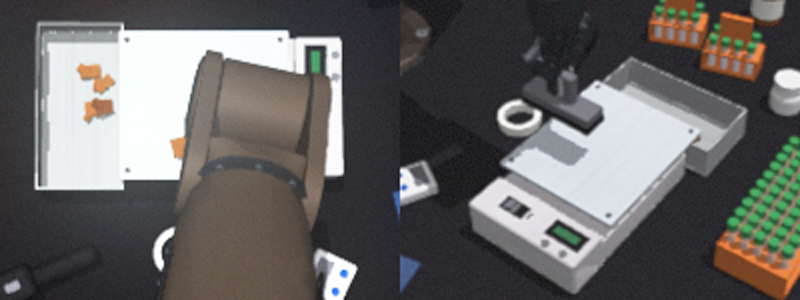

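Four pieces are in the tray, and the last is on the platform ahead of the scraper.

Emit:
send_rows:
  targets: [0,0,-0.1,0,0,0,1,0,0,-0.2,0,0,0,1,0,0,-0.3,0,0,0,1,0,0,-0.38,0,0,0,1,0,0,-0.4,0,0,0,1,0,0,-0.4,0,0,0,1]

```text
t: 16.2
eef_pos: [0.5363, -0.0384, 0.148]
tool_rot: [0.029, -3.141, -0.0]
ft_force: [0.5, -0.2, -1.5]
opening: 0.015
finger_force: 88.5
```

Emit:
send_rows:
  targets: [0,0.067,0,0,0,0,1,-0.002,0.133,0,0,0,0,1,-0.004,0.2,0,0,0,0,1,-0.005,0.267,0,0,0,0,1,-0.006,0.333,0,0,0,0,1,-0.008,0.4,0,0,0,0,1,-0.009,0.467,0,0,0,0,1,-0.01,0.533,0,0,0,0,1,-0.011,0.6,0,0,0,0,1,-0.013,0.667,0,0,0,0,1,-0.014,0.733,0,0,0,0,1,-0.015,0.8,0,0,0,0,1,-0.017,0.867,0,0,0,0,1,-0.018,0.933,0,0,0,0,1,-0.02,1,0,0,0,0,1,-0.02,1,0,0,0,0,1,-0.02,1,0,0,0,0,1]

```text
t: 17.9
eef_pos: [0.5331, 0.1115, 0.1483]
tool_rot: [0.03, -3.141, 0.0]
ft_force: [-0.4, 0.5, -1.2]
opening: 0.0147
finger_force: 88.5
```

Emit:
send_rows:
  targets: [0,0,0.15,0,0,0,1,0,0,0.3,0,0,0,1,0,0,0.4,0,0,0,1,0,-0.25,0.45,0,0,0,1,0,-0.5,0.45,0,0,0,1,0,-0.75,0.45,0,0,0,1,0,-1,0.45,0,0,0,1,0,-1,0.45,0,0,0,1]

```text
t: 18.7
eef_pos: [0.5331, -0.0426, 0.2158]
tool_rot: [-0.022, 3.141, -0.001]
ft_force: [0.3, 0.7, -1.3]
opening: 0.0148
finger_force: 88.8
```

```bash
python3 - <<'E'
from h import *
im=robot.read_camera("top");np.save("t6.npy",im)
H=hsv(im); h,s,v=[H[...,i].astype(int) for i in range(3)]
gl=(h<20)&(s>80)&(v>80)
for c in blobs(gl,10,(200,120,335,215)): print(cv2.contourArea(c),cen(c),cast("top",cen(c),.01)[0])
o=robot.get_obs();print(o["eef_pos"],o["tool_rot"],o["opening"])
E
```

```text
56.5 (234.90265486725664, 188.8908554572271) [0.53035637 0.13179943 0.01      ]
82.0 (233.52235772357722, 168.6280487804878) [0.58777138 0.13690737 0.01      ]
102.0 (232.48366013071893, 153.16176470588235) [0.63180791 0.14078292 0.01      ]
[ 0.53301799 -0.04083998  0.21579289] [ 2.28180117e-02 -3.14147464e+00  1.40130397e-05] 0.015066646763980902
```

Emit:
send_rows:
  targets: [-0.04,-0.18,0,0,0,-0.22,1,-0.08,-0.36,0,0,0,-0.44,1,-0.12,-0.54,0,0,0,-0.66,1,-0.168,-0.72,0,0,0,-0.883,1,-0.168,-0.72,0,0,0,-0.883,1]

```text
t: 19.25
eef_pos: [0.5075, -0.1483, 0.2158]
tool_rot: [0.668, 3.07, -0.0]
ft_force: [0.9, 1.1, -2.0]
opening: 0.0155
finger_force: 88.8
```

Emit:
send_rows:
  targets: [-0.04,-0.18,0,0,0,-0.22,1,-0.08,-0.36,0,0,0,-0.44,1,-0.12,-0.54,0,0,0,-0.66,1,-0.168,-0.72,0,0,0,-0.883,1,-0.168,-0.72,0,0,0,-0.883,1]

```text
t: 19.75
eef_pos: [0.4826, -0.256, 0.2157]
tool_rot: [1.322, 2.85, -0.0]
ft_force: [0.5, -0.3, -2.1]
opening: 0.0148
finger_force: 88.7
```

Emit:
send_rows:
  targets: [-0.04,-0.18,0,0,0,-0.22,1,-0.08,-0.36,0,0,0,-0.44,1,-0.12,-0.54,0,0,0,-0.66,1,-0.168,-0.72,0,0,0,-0.883,1,-0.168,-0.72,0,0,0,-0.883,1,-0.168,-0.72,0,0,0,-0.883,1]

```text
t: 20.35
eef_pos: [0.4579, -0.3617, 0.2156]
tool_rot: [-1.905, -2.497, -0.001]
ft_force: [-0.8, -0.1, -2.4]
opening: 0.015
finger_force: 88.7
```

Emit:
send_rows:
  targets: [0,0,-0.2,0,0,0,1,0,0,-0.4,0,0,0,1,0,0,-0.6,0,0,0,1,0,0,-0.8,0,0,0,1,0,0,-0.93,0,0,0,1,0,0,-0.97,0,0,0,1,0,0,-0.97,0,0,0,1]

```text
t: 21.05
eef_pos: [0.458, -0.3615, 0.07]
tool_rot: [-1.905, -2.496, -0.001]
ft_force: [0.4, 0.7, -1.1]
opening: 0.0148
finger_force: 88.8
```

Emit:
send_rows:
  targets: [0,-0.02,-0.02,0,0,0,1,0,-0.02,-0.034,0,0,0,1,0,-0.02,-0.041,0,0,0,1,0,-0.02,-0.041,0,0,0,1]

```text
t: 21.45
eef_pos: [0.4576, -0.3658, 0.0645]
tool_rot: [1.909, 2.495, -0.0]
ft_force: [-0.1, -0.4, -2.0]
opening: 0.0151
finger_force: 88.8
```

Emit:
send_rows:
  targets: [0,0,0,0,0,0,0.9,0,0,0,0,0,0,0.7,0,0,0,0,0,0,0.3,0,0,0,0,0,0,0,0,0,0,0,0,0,0,0,0,0,0,0,0,0,0,0,0,0,0,0,0]

```text
t: 22.15
eef_pos: [0.4576, -0.3657, 0.0642]
tool_rot: [1.909, 2.495, 0.0]
ft_force: [0.4, -0.4, 0.1]
opening: 0.0852
finger_force: 0.0
```

Emit:
send_rows:
  targets: [0,0,0.15,0,0,0,0,0,0,0.4,0,0,0,0,0,0,0.7,0,0,0,0,0,0,1,0,0,0,0,0,0,1,0,0,0,0]

```text
t: 22.65
eef_pos: [0.4589, -0.3669, 0.22]
tool_rot: [1.903, 2.488, -0.002]
ft_force: [-0.7, -1.0, -0.3]
opening: 0.0853
finger_force: 0.0
```

Emit:
send_rows:
  targets: [0.172,0.977,0,0,0,0.801,0,0.172,0.977,0,0,0,0.801,0,0.172,0.977,0,0,0,0.801,0,0.172,0.977,0,0,0,0.801,0,0.172,0.977,0,0,0,0.801,0]

```text
t: 23.15
eef_pos: [0.4836, -0.2183, 0.214]
tool_rot: [-1.373, -2.826, 0.0]
ft_force: [0.0, -0.9, 0.0]
opening: 0.0855
finger_force: 0.0
```

Emit:
send_rows:
  targets: [0.172,0.977,0,0,0,0.801,0,0.172,0.977,0,0,0,0.801,0,0.172,0.977,0,0,0,0.801,0,0.172,0.977,0,0,0,0.801,0,0.172,0.977,0,0,0,0.801,0]

```text
t: 23.65
eef_pos: [0.5095, -0.0729, 0.2139]
tool_rot: [-0.786, -3.042, 0.0]
ft_force: [-0.6, -0.8, -0.1]
opening: 0.0858
finger_force: 0.0
```

Emit:
send_rows:
  targets: [0.172,0.977,0,0,0,0.801,0,0.172,0.977,0,0,0,0.801,0,0.172,0.977,0,0,0,0.801,0,0.172,0.977,0,0,0,0.801,0,0.172,0.977,0,0,0,0.801,0]

```text
t: 24.15
eef_pos: [0.5354, 0.0729, 0.2138]
tool_rot: [-0.167, -3.137, 0.0]
ft_force: [0.0, -1.0, -0.2]
opening: 0.0853
finger_force: 0.0
```

```bash
python3 - <<'E'
from h import *
im=robot.read_camera("top");np.save("t7.npy",im)
H=hsv(im); h,s,v=[H[...,i].astype(int) for i in range(3)]
gr=(h>40)&(h<85)&(s>80)&(v>70)
for b in ((128,141,170,189),(121,189,164,237)):
    C=np.array([cast("top",cen(c),.068)[0,:2] for c in blobs(gr,3,b)]); print(len(C),C.mean(0))
sc=(s<90)&(v>60)
for c in blobs(sc,60,(384,198,438,240)): print("scr",cv2.contourArea(c),rectw("top",c,.03))
mt=(h>100)&(h<130)&(s>100)&(v>60)
for c in blobs(mt,60,(374,192,448,243)): print("mat",rectw("top",c,.002))
s0=robot.read_camera("scene")
cv2.imwrite("pics/c7.png",cv2.resize(np.hstack([im[100:250,100:300],im[115:265,250:450]])[:,:,::-1],(800,300),interpolation=cv2.INTER_CUBIC))
E
```

```text
8 [0.58804807 0.36605213]
8 [0.45962913 0.38125454]
scr 588.0 ((457.4848937988281, -363.842529296875), (40.89387893676758, 120.84418487548828), 14.976380348205566)
mat ((457.2376403808594, -365.35589599609375), (83.6395492553711, 152.60028076171875), 15.696990013122559)
```

View pics/c7.png

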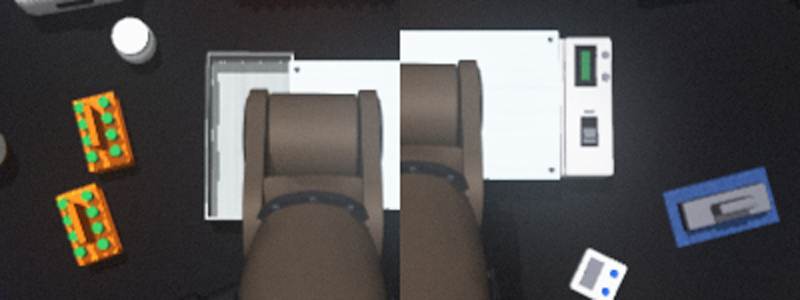

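Racks are undisturbed and the scraper is on its mat. All as expected.

Emit:
send_rows:
  targets: [0.175,0.977,0,0,0,0.775,0,0.175,0.977,0,0,0,0.775,0,0.175,0.977,0,0,0,0.775,0,0.175,0.977,0,0,0,0.775,0,0.175,0.977,0,0,0,0.775,0]

```text
t: 24.75
eef_pos: [0.5615, 0.2194, 0.2138]
tool_rot: [0.44, -3.11, 0.0]
ft_force: [0.2, -0.8, 0.4]
opening: 0.0852
finger_force: 0.0
```

Emit:
send_rows:
  targets: [0.175,0.977,0,0,0,0,0,0.175,0.977,0,0,0,0,0,0.175,0.977,0,0,0,0,0,0.175,0.977,0,0,0,0,0,0.175,0.977,0,0,0,0,0,0.175,0.977,0,0,0,0,0]

```text
t: 25.35
eef_pos: [0.588, 0.3646, 0.2142]
tool_rot: [0.438, -3.11, 0.001]
ft_force: [0.2, -0.0, 1.0]
opening: 0.0852
finger_force: 0.0
```

Emit:
send_rows:
  targets: [0,0,-0.2,0,0,0,0,0,0,-0.4,0,0,0,0,0,0,-0.6,0,0,0,0,0,0,-0.6,0,0,0,0]

```text
t: 25.75
eef_pos: [0.5865, 0.3642, 0.1208]
tool_rot: [0.437, -3.105, 0.003]
ft_force: [-0.5, -0.1, -0.1]
opening: 0.0856
finger_force: 0.0
```

Emit:
send_rows:
  targets: [0.005,0.01,-0.1,0,0,0,0,0.005,0.01,-0.18,0,0,0,0,0.005,0.01,-0.18,0,0,0,0,0.005,0.01,-0.18,0,0,0,0]

```text
t: 26.15
eef_pos: [0.5884, 0.3686, 0.0976]
tool_rot: [-0.442, 3.11, 0.0]
ft_force: [0.3, -0.4, 0.6]
opening: 0.0852
finger_force: 0.0
```

Emit:
send_rows:
  targets: [0,0,0,0,0,0,0.5,0,0,0,0,0,0,0.7,0,0,0,0,0,0,1,0,0,0,0,0,0,1,0,0,0,0,0,0,1,0,0,0,0,0,0,1,0,0,0,0,0,0,1,0,0,0,0,0,0,1]
  grip_force: 90

```text
t: 26.95
eef_pos: [0.5881, 0.3686, 0.097]
tool_rot: [0.443, -3.11, -0.0]
ft_force: [-0.3, 0.2, -2.0]
opening: 0.0087
finger_force: 87.9
```

Emit:
send_rows:
  targets: [0,0,0.1,0,0,0,1,0,0,0.25,0,0,0,1,0,0,0.4,0,0,0,1,0,0,0.6,0,0,0,1,0,0,0.8,0,0,0,1,0,0,0.95,0,0,0,1,0,0,0.95,0,0,0,1]

```text
t: 27.65
eef_pos: [0.589, 0.369, 0.2443]
tool_rot: [-0.442, 3.104, 0.003]
ft_force: [-0.4, -0.8, -1.8]
opening: 0.0084
finger_force: 88.0
```

Emit:
send_rows:
  targets: [0,-0.2,0,0,0,-0.1,1,0,-0.4,0,0,0,-0.25,1,0,-0.6,0,0,0,-0.4,1,-0.01,-0.733,0,0,0,-0.527,1,-0.01,-0.733,0,0,0,-0.527,1]

```text
t: 28.15
eef_pos: [0.5865, 0.2563, 0.2391]
tool_rot: [0.024, -3.14, 0.001]
ft_force: [-0.0, 0.7, -1.8]
opening: 0.0086
finger_force: 88.3
```

Emit:
send_rows:
  targets: [0,-0.2,0,0,0,0,1,0,-0.4,0,0,0,0,1,0,-0.6,0,0,0,0,1,-0.01,-0.733,0,0,0,0,1,-0.01,-0.733,0,0,0,0,1]

```text
t: 28.65
eef_pos: [0.5851, 0.1472, 0.2392]
tool_rot: [0.029, -3.141, 0.0]
ft_force: [-0.4, -0.6, -0.5]
opening: 0.0091
finger_force: 88.4
```

Emit:
send_rows:
  targets: [0,-0.2,0,0,0,0,1,0,-0.4,0,0,0,0,1,0,-0.6,0,0,0,0,1,-0.01,-0.733,0,0,0,0,1,-0.01,-0.733,0,0,0,0,1,-0.01,-0.733,0,0,0,0,1,-0.01,-0.733,0,0,0,0,1]

```text
t: 29.35
eef_pos: [0.5838, 0.04, 0.2395]
tool_rot: [0.032, -3.141, -0.001]
ft_force: [-0.2, 0.5, -2.0]
opening: 0.0088
finger_force: 88.5
```

```bash
python3 - <<'E'
from h import *
b=robot.read_camera("scene")[120:300,170:410]
cv2.imwrite("pics/t8.png",cv2.resize(b[:,:,::-1],(800,600),interpolation=cv2.INTER_CUBIC))
o=robot.get_obs();print(o["eef_pos"],o["tool_rot"],o["opening"])
E
```

```text
[0.58375582 0.03999659 0.23955119] [ 3.25232318e-02 -3.14129724e+00 -4.92161273e-04] 0.008662797280704194
```

View pics/t8.png

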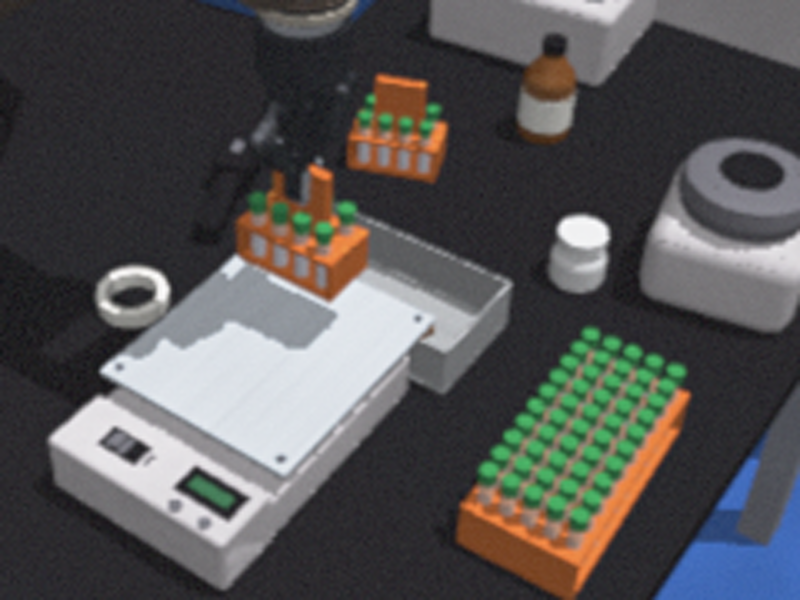

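The rack is held upright over the platform's +y half. I'll lower and release it there, then rise.

Emit:
send_rows:
  targets: [0,0,-0.1,0,0,0,1,0,0,-0.2,0,0,0,1,0,0,-0.3,0,0,0,1,0,0,-0.35,0,0,0,1,0,0,-0.37,0,0,0,1,0,0,-0.38,0,0,0,1,0,0,-0.38,0,0,0,1]

```text
t: 30.1
eef_pos: [0.5839, 0.0389, 0.1831]
tool_rot: [-0.03, 3.141, 0.0]
ft_force: [-0.5, 0.4, -2.1]
opening: 0.0088
finger_force: 88.5
```

Emit:
send_rows:
  targets: [0,0,0,0,0,0,0.9,0,0,0,0,0,0,0.7,0,0,0,0,0,0,0.3,0,0,0,0,0,0,0,0,0,0,0,0,0,0,0,0,0,0,0,0,0,0,0,0,0,0,0,0]

```text
t: 30.8
eef_pos: [0.5837, 0.0387, 0.1827]
tool_rot: [-0.03, 3.141, 0.0]
ft_force: [0.1, 0.2, 0.1]
opening: 0.0852
finger_force: 0.0
```

Emit:
send_rows:
  targets: [0,0,0.1,0,0,0,0,0,0,0.25,0,0,0,0,0,0,0.4,0,0,0,0,0,0,0.4,0,0,0,0,0,0,0.4,0,0,0,0]

```text
t: 31.3
eef_pos: [0.5836, 0.0387, 0.2426]
tool_rot: [-0.03, 3.141, 0.0]
ft_force: [-0.2, 0.0, -0.3]
opening: 0.0855
finger_force: 0.0
```

Emit:
send_rows:
  targets: [-0.276,0.761,0,0,0,0.35,0,-0.276,0.761,0,0,0,0.7,0,-0.276,0.761,0,0,0,0.7,0,-0.276,0.761,0,0,0,0.7,0,-0.276,0.761,0,0,0,0.7,0]

```text
t: 31.8
eef_pos: [0.5422, 0.1528, 0.2419]
tool_rot: [0.576, -3.087, 0.0]
ft_force: [-0.4, -0.1, -0.1]
opening: 0.0855
finger_force: 0.0
```

Emit:
send_rows:
  targets: [-0.276,0.761,0,0,0,0,0,-0.276,0.761,0,0,0,0,0,-0.276,0.761,0,0,0,0,0,-0.276,0.761,0,0,0,0,0]

```text
t: 32.2
eef_pos: [0.5006, 0.268, 0.2421]
tool_rot: [0.577, -3.087, -0.0]
ft_force: [-0.7, -0.4, 1.6]
opening: 0.0854
finger_force: 0.0
```

Emit:
send_rows:
  targets: [-0.276,0.761,0,0,0,0,0,-0.276,0.761,0,0,0,0,0,-0.276,0.761,0,0,0,0,0,-0.276,0.761,0,0,0,0,0,-0.276,0.761,0,0,0,0,0,-0.276,0.761,0,0,0,0,0]

```text
t: 32.8
eef_pos: [0.4605, 0.3795, 0.2425]
tool_rot: [0.573, -3.089, 0.0]
ft_force: [-0.4, 0.0, 0.4]
opening: 0.0854
finger_force: 0.0
```

Emit:
send_rows:
  targets: [0,0,-0.2,0,0,0,0,0,0,-0.4,0,0,0,0,0,0,-0.6,0,0,0,0,0,0,-0.7,0,0,0,0,0,0,-0.7,0,0,0,0]

```text
t: 33.3
eef_pos: [0.4597, 0.3794, 0.1357]
tool_rot: [0.573, -3.085, 0.002]
ft_force: [-0.2, -0.2, -0.5]
opening: 0.0855
finger_force: 0.0
```

```bash
python3 - <<'E'
from h import *
im=robot.read_camera("top");np.save("t9.npy",im)
H=hsv(im); h,s,v=[H[...,i].astype(int) for i in range(3)]
gr=(h>40)&(h<85)&(s>80)&(v>70)
C=np.array([cast("top",cen(c),.153)[0,:2] for c in blobs(gr,3,(235,125,332,210))]); print(len(C),C.mean(0) if len(C) else 0)
o=robot.get_obs();print(o["eef_pos"],o["tool_rot"])
E
```

```text
8 [0.58249166 0.03939528]
[0.46009863 0.37992709 0.13719824] [ 5.73681468e-01 -3.08728474e+00  9.72870673e-04]
```

Emit:
send_rows:
  targets: [0,0.01,-0.15,0,0,0,0,0,0.01,-0.27,0,0,0,0,0,0.01,-0.27,0,0,0,0,0,0.01,-0.27,0,0,0,0]

```text
t: 33.75
eef_pos: [0.4602, 0.3826, 0.0984]
tool_rot: [-0.576, 3.087, 0.001]
ft_force: [0.3, 0.3, -0.5]
opening: 0.0848
finger_force: 0.0
```

Emit:
send_rows:
  targets: [0,0,0,0,0,0,0.5,0,0,0,0,0,0,0.7,0,0,0,0,0,0,1,0,0,0,0,0,0,1,0,0,0,0,0,0,1,0,0,0,0,0,0,1,0,0,0,0,0,0,1,0,0,0,0,0,0,1]

```text
t: 34.55
eef_pos: [0.4594, 0.3826, 0.097]
tool_rot: [0.577, -3.088, 0.0]
ft_force: [0.0, 0.3, -1.3]
opening: 0.009
finger_force: 88.5
```

Emit:
send_rows:
  targets: [0,0,0.1,0,0,0,1,0,0,0.25,0,0,0,1,0,0,0.4,0,0,0,1,0,0,0.6,0,0,0,1,0,0,0.8,0,0,0,1,0,0,0.95,0,0,0,1,0,0,0.95,0,0,0,1]

```text
t: 35.25
eef_pos: [0.4602, 0.3832, 0.2425]
tool_rot: [-0.576, 3.084, 0.003]
ft_force: [0.6, 0.0, -2.7]
opening: 0.009
finger_force: 88.5
```

Emit:
send_rows:
  targets: [0,0,0.25,0,0,-0.1,1,0,0,0.5,0,0,-0.2,1,0.07,-0.25,0.5,0,0,-0.35,1,0.14,-0.5,0.5,0,0,-0.5,1,0.21,-0.75,0.5,0,0,-0.65,1,0.282,-0.987,0.5,0,0,-0.7,1,0.282,-0.987,0.5,0,0,-0.7,1]

```text
t: 35.95
eef_pos: [0.5026, 0.2312, 0.3132]
tool_rot: [0.024, -3.14, 0.002]
ft_force: [0.1, 1.4, -1.8]
opening: 0.0085
finger_force: 88.9
```

Emit:
send_rows:
  targets: [0.07,-0.25,0,0,0,0,1,0.14,-0.5,0,0,0,0,1,0.21,-0.75,0,0,0,0,1,0.282,-0.987,0,0,0,0,1,0.282,-0.987,0,0,0,0,1]

```text
t: 36.45
eef_pos: [0.5449, 0.0835, 0.3131]
tool_rot: [0.025, -3.14, 0.001]
ft_force: [-0.3, 0.6, -2.1]
opening: 0.0083
finger_force: 89.3
```

Emit:
send_rows:
  targets: [0.07,-0.25,0,0,0,0,1,0.14,-0.5,0,0,0,0,1,0.21,-0.75,0,0,0,0,1,0.282,-0.987,0,0,0,0,1,0.282,-0.987,0,0,0,0,1,0.282,-0.987,0,0,0,0,1,0.282,-0.987,0,0,0,0,1]

```text
t: 37.15
eef_pos: [0.5861, -0.0603, 0.3139]
tool_rot: [0.032, -3.14, -0.001]
ft_force: [0.7, 0.0, -2.1]
opening: 0.0086
finger_force: 89.5
```

Emit:
send_rows:
  targets: [0,0,-0.15,0,0,0,1,0,0,-0.3,0,0,0,1,0,0,-0.45,0,0,0,1,0,0,-0.6,0,0,0,1,0,0,-0.72,0,0,0,1,0,0,-0.8,0,0,0,1,0,0,-0.85,0,0,0,1,0,0,-0.875,0,0,0,1,0,0,-0.875,0,0,0,1]

```text
t: 38.05
eef_pos: [0.5865, -0.0612, 0.1835]
tool_rot: [-0.031, 3.141, 0.0]
ft_force: [-0.1, -0.0, -1.9]
opening: 0.0085
finger_force: 89.5
```

Emit:
send_rows:
  targets: [0,0,0,0,0,0,0.9,0,0,0,0,0,0,0.7,0,0,0,0,0,0,0.3,0,0,0,0,0,0,0,0,0,0,0,0,0,0,0,0,0,0,0,0,0,0,0,0,0,0,0,0]

```text
t: 38.75
eef_pos: [0.5864, -0.0615, 0.1835]
tool_rot: [-0.03, 3.141, 0.0]
ft_force: [-0.6, 0.0, -0.7]
opening: 0.085
finger_force: 0.0
```

Emit:
send_rows:
  targets: [0,0,0.1,0,0,0,0,0,0,0.25,0,0,0,0,0,0,0.5,0,0,0,0,0,0,0.5,0,0,0,0,0,0,0.5,0,0,0,0]

```text
t: 39.25
eef_pos: [0.5864, -0.0615, 0.2589]
tool_rot: [-0.03, 3.14, -0.0]
ft_force: [-0.8, -0.1, -0.7]
opening: 0.0854
finger_force: 0.0
```

Emit:
send_rows:
  targets: [-0.247,-0.713,0,0,0,-0.785,0.65,-0.247,-0.713,0,0,0,-0.785,0.65,-0.247,-0.713,0,0,0,-0.785,0.65,-0.247,-0.713,0,0,0,-0.785,0.65]
  grip_force: 30

```text
t: 39.65
eef_pos: [0.5484, -0.1701, 0.2571]
tool_rot: [-0.59, -3.084, -0.001]
ft_force: [1.0, -0.1, 0.1]
opening: 0.0301
finger_force: 0.0
```

Emit:
send_rows:
  targets: [0,0,0,0,0,-0.785,0.65,0,0,0,0,0,-0.785,0.65,0,0,0,0,0,-0.785,0.65]

```text
t: 39.95
eef_pos: [0.5494, -0.1674, 0.2574]
tool_rot: [-1.177, -2.911, -0.0]
ft_force: [0.2, -0.0, -0.7]
opening: 0.0299
finger_force: 0.0
```

Emit:
send_rows:
  targets: [0,0,0,0,0,-0.785,0.65,0,0,0,0,0,-0.785,0.65,0,0,0,0,0,-0.785,0.65]

```text
t: 40.25
eef_pos: [0.5494, -0.1673, 0.2574]
tool_rot: [-1.722, -2.626, 0.0]
ft_force: [0.5, 0.6, -0.1]
opening: 0.0298
finger_force: 0.0
```

Emit:
send_rows:
  targets: [0,0,0,0,0,-0.785,0.65,0,0,0,0,0,-0.785,0.65,0,0,0,0,0,-0.785,0.65,0,0,0,0,0,-0.785,0.65]

```text
t: 40.65
eef_pos: [0.5494, -0.1674, 0.2575]
tool_rot: [-2.196, -2.244, 0.001]
ft_force: [-0.5, -0.7, 0.4]
opening: 0.0299
finger_force: 0.0
```

```bash
python3 - <<'E'
from h import *
im=robot.read_camera("top");b=robot.read_camera("scene")[120:300,170:410]
cv2.imwrite("pics/t10.png",cv2.resize(np.hstack([im[100:280,120:360],b])[:,:,::-1],(800,300),interpolation=cv2.INTER_CUBIC))
H=hsv(im); h,s,v=[H[...,i].astype(int) for i in range(3)]
gr=(h>40)&(h<85)&(s>80)&(v>70)
print([cast("top",cen(c),.153)[0,:2].round(3) for c in blobs(gr,3,(235,125,332,210))])
o=robot.get_obs();print(o["eef_pos"],o["tool_rot"],o["opening"])
E
```

```text
[array([ 0.552, -0.078]), array([ 0.551, -0.044]), array([0.548, 0.022]), array([0.548, 0.055]), array([ 0.574, -0.077]), array([ 0.574, -0.043]), array([0.571, 0.023]), array([0.571, 0.056]), array([ 0.598, -0.076]), array([ 0.597, -0.043]), array([0.594, 0.023]), array([0.594, 0.056]), array([0.617, 0.023]), array([0.616, 0.057]), array([ 0.621, -0.076]), array([ 0.62 , -0.043])]
[ 0.54943463 -0.16770888  0.25782179] [-2.19297992e+00 -2.24829646e+00  3.52844511e-04] 0.02981220427780691
```

View pics/t10.png

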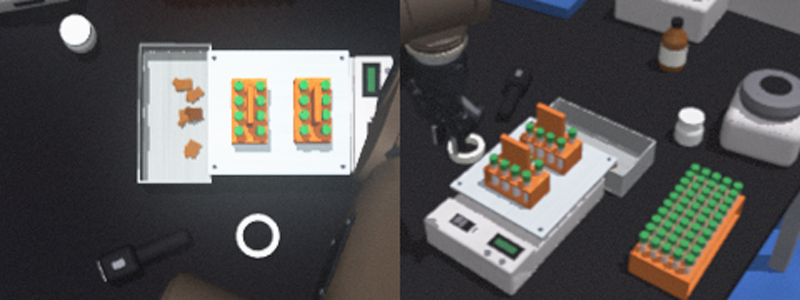

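Both racks stand upright on the platform and all five pieces are in the tray. Next is switching on.

Emit:
send_rows:
  targets: [0,0,-0.3,0,0,0,0.65,0,0,-0.6,0,0,0,0.65,0,0,-0.9,0,0,0,0.65,0,0,-0.9,0,0,0,0.65]

```text
t: 41.15
eef_pos: [0.5472, -0.1672, 0.1185]
tool_rot: [-2.19, -2.241, 0.005]
ft_force: [-0.6, -0.0, 1.3]
opening: 0.03
finger_force: 0.0
```

Emit:
send_rows:
  targets: [0,0,-0.08,0,0,0,0.65,0,0,-0.15,0,0,0,0.65,0,0,-0.19,0,0,0,0.65,0,0,-0.215,0,0,0,0.65,0,0,-0.215,0,0,0,0.65]

```text
t: 41.65
eef_pos: [0.5495, -0.1684, 0.0914]
tool_rot: [2.199, 2.244, 0.0]
ft_force: [-0.6, 0.2, 0.1]
opening: 0.0296
finger_force: 0.0
```

Emit:
send_rows:
  targets: [0.03,0,-0.007,0,0,0,0.65,0.06,0,-0.007,0,0,0,0.65,0.075,0,-0.007,0,0,0,0.65,0.085,0,-0.007,0,0,0,0.65]

```text
t: 42.05
eef_pos: [0.5621, -0.1684, 0.0903]
tool_rot: [-2.199, -2.244, 0.0]
ft_force: [-2.7, -1.4, 1.9]
opening: 0.03
finger_force: 1.3
```

Emit:
send_rows:
  targets: [0.01,0,0,0,0,0,0.65,0.02,0,0,0,0,0,0.65,0.03,0,0,0,0,0,0.65,0.04,0,0,0,0,0,0.65,0.048,0,0,0,0,0,0.65,0.048,0,0,0,0,0,0.65]

```text
t: 42.65
eef_pos: [0.5695, -0.1685, 0.0901]
tool_rot: [2.199, 2.243, 0.0]
ft_force: [0.2, 0.0, -0.5]
opening: 0.0301
finger_force: 0.0
```

Emit:
send_rows:
  targets: [-0.03,0,0.1,0,0,0,0.65,-0.03,0,0.3,0,0,0,0.65,-0.03,0,0.6,0,0,0,0.65,-0.03,0,1,0,0,0,0.65,-0.03,-0.4,1,0,0,0,0.65,-0.03,-0.8,1,0,0,0,0.65,-0.03,-1,1,0,0,0,0.65,-0.03,-1,1,0,0,0,0.65,-0.03,-1,1,0,0,0,0.65]

```text
t: 43.55
eef_pos: [0.564, -0.3193, 0.2407]
tool_rot: [2.201, 2.241, 0.0]
ft_force: [-0.1, 1.0, -0.6]
opening: 0.0295
finger_force: 0.0
```

```bash
python3 - <<'E'
from h import *
im=robot.read_camera("top");b=robot.read_camera("scene")[200:350,80:280]
cv2.imwrite("pics/t11.png",cv2.resize(np.hstack([im[115:265,270:470],b])[:,:,::-1],(800,300),interpolation=cv2.INTER_CUBIC))
print(im.mean(axis=2).astype(int)[170:192,344])
o=robot.get_obs();print(o["eef_pos"],o["ft_force"])
E
```

```text
[181 192 233 135  81 126 158 151 166 154 150 165 134  71  71  71  71  72
 191 247 246 247]
[ 0.56453972 -0.31757519  0.24068547] [ 0.21180409  0.32968063 -0.44709756]
```

View pics/t11.png

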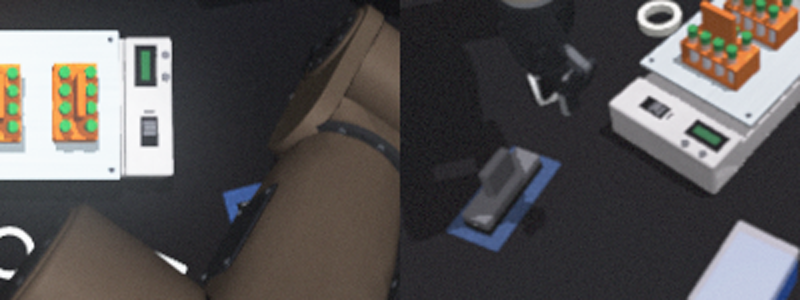

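Switch is on (the profile matches the start). The scraper looks a little off on its mat, so I'll clear the arm and measure.

Emit:
send_rows:
  targets: [0,0,0.4,0,0,0,0.65,0,0.3,0.5,0,0,0,0.65,0,0.6,0.5,0,0,0,0.65,0,1,0.5,0,0,0,0.65,0,1,0.5,0,0,0,0.65]

```text
t: 44.15
eef_pos: [0.5642, -0.1628, 0.3163]
tool_rot: [2.194, 2.249, 0.002]
ft_force: [0.6, -1.0, 0.0]
opening: 0.0297
finger_force: 0.0
```

Emit:
send_rows:
  targets: [0,0.3,0,0,0,0,0.65,0,0.6,0,0,0,0,0.65,0,1,0,0,0,0,0.65,0,1,0,0,0,0,0.65,0,1,0,0,0,0,0.65]

```text
t: 44.65
eef_pos: [0.5645, -0.0163, 0.3155]
tool_rot: [2.194, 2.248, 0.0]
ft_force: [-1.0, -1.5, -0.7]
opening: 0.0297
finger_force: 0.0
```

```bash
python3 - <<'E'
from h import *
im=robot.read_camera("top");np.save("t12.npy",im)
H=hsv(im); h,s,v=[H[...,i].astype(int) for i in range(3)]
sc=(s<90)&(v>60)
for c in blobs(sc,60,(370,185,450,250)): print("scr",cv2.contourArea(c),rectw("top",c,.03))
mt=(h>100)&(h<130)&(s>100)&(v>60)
for c in blobs(mt,60,(374,192,448,243)): print("mat",rectw("top",c,.002))
E
```

```text
scr 589.0 ((457.41949462890625, -363.5977783203125), (40.893863677978516, 121.35084533691406), 14.976203918457031)
mat ((457.3114013671875, -365.6183166503906), (83.6395492553711, 152.847900390625), 15.697001457214355)
```

```bash
python3 -c "
from plant import robot
print(robot.close_job())"
```

```text
the job is handed in; nothing more can be done
None
```

The job is handed in at about 45 s of the 210 s allowed; the verdict was not returned. By camera, all five glass pieces are in the tray, the scraper is centred on its mat, both racks stand upright on the platform, and the switch is on.

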